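Light inspection of idler rollers in a three-vee fixture

TASK

Get the idler rollers inspected: push each roller on the bench into a vee of its own in the fixture until it stands upright, let go, centred against both faces; once all of them are seated, flip the lamp toggle over to on (leaning away from the robot) and leave it on for at least six seconds with the rollers sitting still in their vees. Then flip the toggle back to off, and only after that move every roller into the tray, standing upright on its floor; do not disturb the flux bottle, the paste jar or the gauge case.

Things in the scene. Friction and masses are not known exactly. Their poses are not given: they have to be found in the camera images.
- fixture: fixed aluminium fixture, 40 mm tall, 310 mm along y: three ground and oiled (very slippery) 90-degree vees 90 mm apart, open to -x (the robot). Upright edges between the vees reach to the roller centres; no floor plate, rollers stand on the bench. A grey lamp bar 52 mm tall lies behind (70 to 100 mm in +x). Origin: bench level, settled centre of the middle vee; x points into the vees
- vee0 (a point): centre of the place where a roller settles in the right-hand (-y) vee of the fixture, at bench level: a roller touching both faces has its underside centre here. Axes as the fixture's; the vee opens towards -x, so a roller is pushed in along +x
- vee1 (a point): centre of the place where a roller settles in the middle vee of the fixture, at bench level: a roller touching both faces has its underside centre here. Axes as the fixture's; the vee opens towards -x, so a roller is pushed in along +x
- vee2 (a point): centre of the place where a roller settles in the left-hand (+y) vee of the fixture, at bench level: a roller touching both faces has its underside centre here. Axes as the fixture's; the vee opens towards -x, so a roller is pushed in along +x
- roller0: aluminium idler roller standing upright: plain body 64 mm diameter, 55 mm tall, with a coaxial steel stub shaft 24 mm diameter, 35 mm long on top (90 mm overall), about 0.3 to 0.6 kg. Origin: centre of the underside, z up along the axis. All rollers are alike; two or three are present (None if absent)
- roller1: aluminium idler roller standing upright: plain body 64 mm diameter, 55 mm tall, with a coaxial steel stub shaft 24 mm diameter, 35 mm long on top (90 mm overall), about 0.3 to 0.6 kg. Origin: centre of the underside, z up along the axis. All rollers are alike; two or three are present (None if absent)
- roller2: aluminium idler roller standing upright: plain body 64 mm diameter, 55 mm tall, with a coaxial steel stub shaft 24 mm diameter, 35 mm long on top (90 mm overall), about 0.3 to 0.6 kg. Origin: centre of the underside, z up along the axis. All rollers are alike; two or three are present (None if absent)
- tray: fixed shallow black tray, 260 mm along its x by 110 mm along its y outside, walls 4 mm thick and 18 mm tall, floor 4 mm thick; room for three rollers in a row along x. Origin: centre of the underside, x along the length
- switchbox: fixed grey lamp switch box 110 (x) x 85 (y) x 45 mm tall, bat toggle standing from the middle of its top. Origin: centre of the underside; the toggle swings along the box's x, +x being the side away from the robot
- lamp (a joint): angle of the bat toggle in rad: 0 = off, leaning 0.45 rad towards the box's -x (robot side); 0.9 = on, leaning 0.45 rad towards +x. Upright is 0.45; it has no spring but falls over centre under its own weight to whichever side it leans, and stays there. A push of under 2 N at its end moves it
- lamp_tip (a point): round end of the steel bat toggle, 68 mm from its hinge (the hinge is 50 mm above the box's underside, over the box's origin); the bat's end is 20 mm thick, its stem 12 mm
- flux_bottle: bystander: white bottle with red cap, 60 mm diameter, 140 mm tall, standing; origin under its centre. Leave alone
- paste_jar: bystander: white paste jar with black cap, 68 mm diameter, 75 mm tall, standing; origin under its centre. Leave alone
- gauge_case: bystander: wooden gauge case 90 x 200 x 30 mm, lying flat; origin under its centre. Leave alone
Not all that is in view belongs to the job. What is shaped like the roller0 but blue is not meant.

How it is judged:
On the way, in this order (a step that is already met when the one before it is completed fails the run):
1. every roller stands released in a vee, centred against both faces, lamp still off ((horizontal distance between roller0 and vee0 below 0.003 m or horizontal distance between roller0 and vee1 below 0.003 m or horizontal distance between roller0 and vee2 below 0.003 m) and angle between each of roller0, roller1, roller2's own z axis and vertical below 0.06 rad and height (world z) of each of roller0, roller1, roller2 below 0.004 m and linear speed of each of roller0, roller1, roller2 below 0.02 m/s and contact force between the fingers and roller0 below 0.2 N and (horizontal distance between roller1 and vee0 below 0.003 m or horizontal distance between roller1 and vee1 below 0.003 m or horizontal distance between roller1 and vee2 below 0.003 m) and contact force between the fingers and roller1 below 0.2 N and (horizontal distance between roller2 and vee0 below 0.003 m or horizontal distance between roller2 and vee1 below 0.003 m or horizontal distance between roller2 and vee2 below 0.003 m) and contact force between the fingers and roller2 below 0.2 N and value of joint lamp below 0.15 rad), for 0.3 s.
2. lamp toggle on for at least 5.5 seconds with every roller seated ((horizontal distance between roller0 and vee0 below 0.003 m or horizontal distance between roller0 and vee1 below 0.003 m or horizontal distance between roller0 and vee2 below 0.003 m) and angle between each of roller0, roller1, roller2's own z axis and vertical below 0.06 rad and height (world z) of each of roller0, roller1, roller2 below 0.004 m and linear speed of each of roller0, roller1, roller2 below 0.02 m/s and contact force between the fingers and roller0 below 0.2 N and (horizontal distance between roller1 and vee0 below 0.003 m or horizontal distance between roller1 and vee1 below 0.003 m or horizontal distance between roller1 and vee2 below 0.003 m) and contact force between the fingers and roller1 below 0.2 N and (horizontal distance between roller2 and vee0 below 0.003 m or horizontal distance between roller2 and vee1 below 0.003 m or horizontal distance between roller2 and vee2 below 0.003 m) and contact force between the fingers and roller2 below 0.2 N and value of joint lamp above 0.75 rad), for 5.5 s.
3. lamp toggle off again, the rollers still at the fixture ((horizontal distance between roller0 and vee0 below 0.06 m or horizontal distance between roller0 and vee1 below 0.06 m or horizontal distance between roller0 and vee2 below 0.06 m) and (horizontal distance between roller1 and vee0 below 0.06 m or horizontal distance between roller1 and vee1 below 0.06 m or horizontal distance between roller1 and vee2 below 0.06 m) and (horizontal distance between roller2 and vee0 below 0.06 m or horizontal distance between roller2 and vee1 below 0.06 m or horizontal distance between roller2 and vee2 below 0.06 m) and value of joint lamp below 0.15 rad), for 0.2 s.
At the end, for the whole second after the job is handed in: Every roller stands upright (0.1 rad) at rest on the tray floor, toggle off (under 0.15 rad). Before: all stood released within 3 mm of vee centres, then so with the toggle on (over 0.75 rad) for 5.5 s, then toggle off with all still within 60 mm of a vee centre (x of roller0 in the frame of tray between -0.098 and 0.098 m and y of roller0 in the frame of tray between -0.024 and 0.024 m and z of each of roller0, roller1, roller2 in the frame of tray below 0.009 m and angle between each of roller0, roller1, roller2's own z axis and vertical below 0.1 rad and linear speed of each of roller0, roller1, roller2 below 0.02 m/s and x of roller1 in the frame of tray between -0.098 and 0.098 m and y of roller1 in the frame of tray between -0.024 and 0.024 m and x of roller2 in the frame of tray between -0.098 and 0.098 m and y of roller2 in the frame of tray between -0.024 and 0.024 m and value of joint lamp below 0.15 rad); the robot touches nothing.
It fails at once if the flux bottle is pushed aside or knocked over (distance of flux_bottle from where it was at the start of the episode above 0.03 m or angle between flux_bottle's own z axis and vertical above 0.35 rad).
It fails at once if the paste jar is pushed aside or knocked over (distance of paste_jar from where it was at the start of the episode above 0.03 m or angle between paste_jar's own z axis and vertical above 0.35 rad).
It fails at once if the gauge case is pushed aside or knocked over (distance of gauge_case from where it was at the start of the episode above 0.03 m or angle between gauge_case's own z axis and vertical above 0.35 rad).
Of roller0, roller1, roller2 only 2 to 3 are there at a start; the rules pass over those that are not, and their reading is None.
At some moment in a run one of roller0, roller1, roller2 may be knocked a few centimetres aside while the robot is not near it.
It also fails if it takes over 210 s, if anything falls off the work surface, if the arm or the gripper's body presses on something with over 40 N, if the wrist force passes 120 N, or if a joint passes its speed limit or range.

ROBOT

A 6-joint arm with a two-finger parallel gripper is mounted at the origin on the work surface. World frame = base frame: x ahead of the robot, y to its left, z up, the work surface at z = 0. Lengths are in m, angles in rad, forces in N, time in s.
With the tool pointing down it reaches from about 0.275 to 0.775 m from the base axis. Payload 14.6 kg.
Tool frame: the origin (TCP) lies at the very end of the fingers, on their centre line; the grasp point (between the pads) lies 19 mm behind it (manip.hold_point_z is the distance from the TCP to the grasp point, in m); z points along the fingers, y is the line along which they close (so a half turn about z gives the same grasp; the last joint's range is limited). The gripper opens to 85 mm and grips with 20 to 120 N. Pads are 22 mm wide; open, the fingers measure 114 mm over their backs; the gripper's body (76 mm by 85 mm) begins 54 mm behind the grasp point. The pads swing forward as they close: fully open they stand 13 mm farther back than shut.
Start: joints at [-1.376, 0.263, -0.048, 1.259, 0, 1.415], TCP at [0.18, -0.493, 0.231] pointing down, gripper open.
Joint ranges: [-2.65, 2.65], [-0.89, 1.7], [-1.18, 1.37], [-2.13, 2.11], [-1.35, 1.29], [-3.14, 3.14]. Speed limits (rad/s): [1.89, 1.89, 2.57, 2.79, 3.14, 3.14].

INTERFACE

Orientations are given as [roll, pitch, yaw] about the fixed x, y, z axes, in that order (R = Rz(yaw) Ry(pitch) Rx(roll)).
In Python, from station import manip, vision gives the robot as it stands. Calls block until the motion is done:
- manip.move_to(position, orientation): joint-space move of the TCP to a pose.
- manip.servo_line(position, frame=None, rate=0.15, stop_force=None): straight line of the TCP; frame=None keeps the orientation; rate is the mean speed in m/s. With stop_force (N) it stops when the force on the tool has changed by that much, and returns True; else False.
- manip.set_joints(angles): joint-space move.
- manip.gripper_open() and manip.close(grip_force=None): open the fingers fully, or close them until they stop; grip_force is the grip in N (None keeps the last).
- manip.pause(seconds).
- manip.ik(position, orientation): joint angles nearest the present ones, or None.
- manip.sense(): the state.
- vision.capture(name): name is "scene" or "side" or "wrist"; returns a dict with "pixels" (420x560x3 uint8, blue, green, red), "mtx" (3x3 intrinsics, pixels), "extrinsics" (4x4, takes a point from world to camera coordinates); the wrist camera has in their place "hand_eye" (4x4, takes a point from camera to tool coordinates, whose origin is the TCP and whose axes are the flange's). Camera axes: x right, y down, z forward; pixel columns grow to the right and rows downward; lengths in m; the calibration is good to about 2 mm. A picture is of the moment at which its call begins: read the wrist's pose just before it. There is no depth.
A pose or a line that the arm cannot do raises manip.PlanningError and nothing moves.
- manip.close_job(): hands the job in; it is judged then, once.
The state is a dict: "t": time; "joint_positions": joint angles; "joint_vel": joint speeds; "joint_torque": joint torques, N m; "tool_pos": TCP position; "ee_rot": TCP orientation; "force": force on the tool from outside, world axes, zero at the start; "moment": the same for the moment, N m; "opening": finger opening in m; "grip_force": force on a finger pad.
Only numpy, scipy, OpenCV 4.12 (cv2) and the standard library are available. Lean on these libraries where they do the work, as an engineer would, in place of code of your own. Each camera call takes 0.05 s, during which the arm holds its last target. There are 200 camera calls.

## Working session

There is one attempt and no reset: what is moved stays moved. The work goes in short steps, each a Python script; the robot and the scene stay as the last script left them, time stands still between calls to the robot, and variables do not carry over. Pictures are saved under pics/ and viewed, at most 14 in all, crops included, and the job is handed in when it is done.

```bash
ls; mkdir -p pics; python3 - <<'E'
from station import manip, vision
import cv2,numpy as np
for n in ("scene","side"):
    c=vision.capture(n); cv2.imwrite(f"pics/{n}0.png",c["pixels"]); print(n,c["mtx"].tolist(),np.round(c["extrinsics"],4).tolist())
s=manip.sense();print(s["t"],s["tool_pos"],s["ee_rot"],s["force"])
E
```

```text
pics
scene [[441.93926374950934, 0.0, 279.7028600046325], [0.0, 441.93926374950934, 213.47042295177457], [0.0, 0.0, 1.0]] [[-0.762, 0.6475, 0.001, 0.3945], [0.5617, 0.6619, -0.4964, -0.3261], [-0.3221, -0.3777, -0.8681, 1.6869], [0.0, 0.0, 0.0, 1.0]]
side [[488.67140664822966, 0.0, 279.20044272438713], [0.0, 488.67140664822966, 206.26920853109215], [0.0, 0.0, 1.0]] [[-0.9455, -0.3253, 0.0144, 0.5715], [-0.2264, 0.6247, -0.7473, 0.164], [0.2341, -0.7099, -0.6643, 1.2265], [0.0, 0.0, 0.0, 1.0]]
0.1 [ 0.17988233 -0.49297528  0.23088025] [-3.14067837e+00 -1.39340538e-04  3.49847357e-01] [ 0.12968221  0.26761586 -0.05365447]
```

View pics/scene0.png

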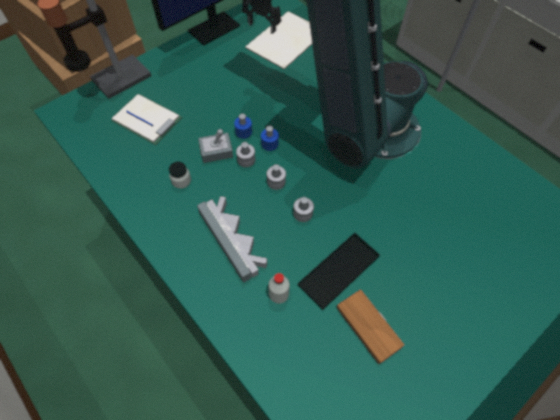

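View pics/side0.png

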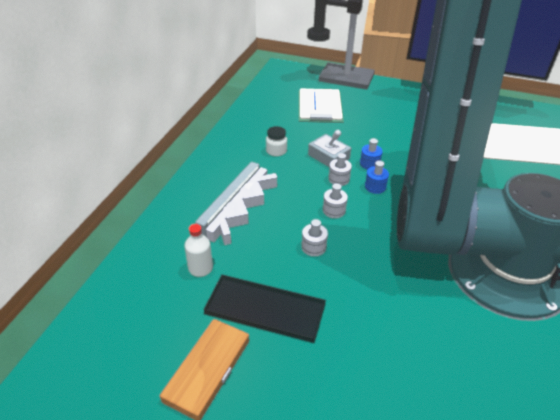

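Both views show three grey rollers, at scene (246,154), (276,176) and (304,208). The two blue look-alikes at (243,125) and (270,137) are not meant. The fixture is at (230,238), the switch box at (216,146), the tray at (340,270), the jar at (179,175), the bottle at (279,288) and the case at (370,325). I'll enlarge crops to measure these and check the choice.

```bash
python3 - <<'E'
import cv2
for n,(x0,y0,x1,y1),k in (("scene",(160,110,360,260),4),("scene",(190,190,390,310),4),("side",(180,125,380,275),4)):
    im=cv2.imread(f"pics/{n}0.png")[y0:y1,x0:x1]
    im=cv2.resize(im,None,fx=k,fy=k,interpolation=cv2.INTER_CUBIC)
    for i in range(0,im.shape[1],80): cv2.putText(im,str(x0+i//k),(i,10),0,.35,(255,255,255)); cv2.line(im,(i,0),(i,4),(255,255,255))
    for j in range(0,im.shape[0],80): cv2.putText(im,str(y0+j//k),(0,j+4),0,.35,(255,255,255))
    cv2.imwrite(f"pics/{n}_{x0}.png",im)
E
```

```text
(no output)
```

View pics/scene_160.png

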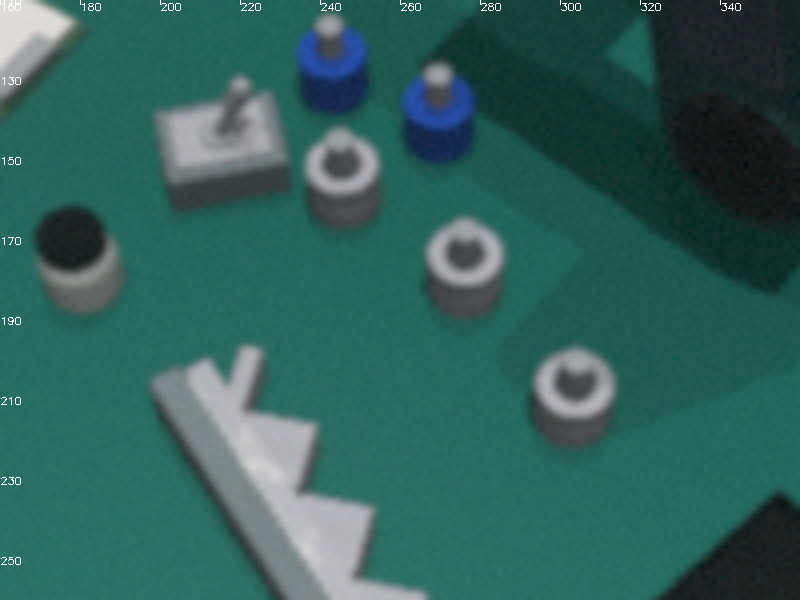

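View pics/scene_190.png

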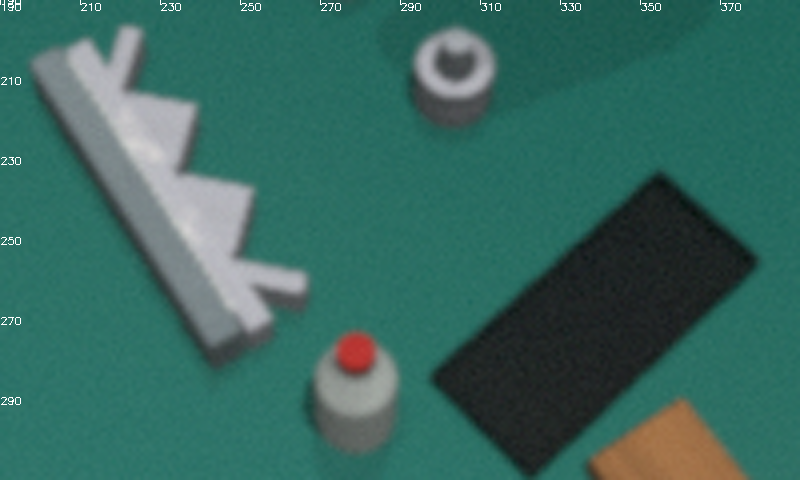

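View pics/side_180.png

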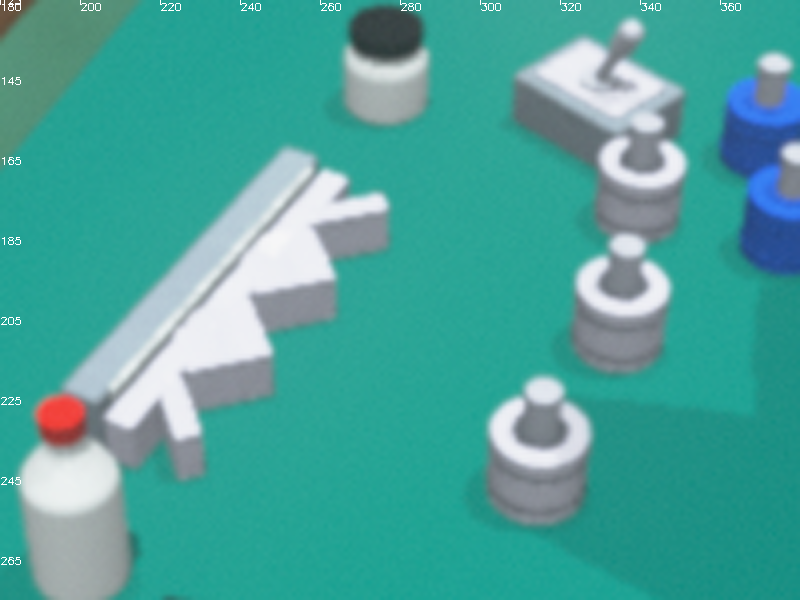

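The crops confirm three grey rollers with plain bodies. Their shaft tops are at scene (244,145), (276,168) and (304,200), and the blue ones are excluded. Next I'll triangulate everything.

```bash
cat > geo.py <<'E'
import numpy as np, cv2, json
from scipy.optimize import least_squares
CAM=dict(scene=(np.array([[441.93926,0,279.70286],[0,441.93926,213.47042],[0,0,1]]),np.array([[-0.762,0.6475,0.001,0.3945],[0.5617,0.6619,-0.4964,-0.3261],[-0.3221,-0.3777,-0.8681,1.6869]])),
 side=(np.array([[488.6714,0,279.20044],[0,488.6714,206.26921],[0,0,1]]),np.array([[-0.9455,-0.3253,0.0144,0.5715],[-0.2264,0.6247,-0.7473,0.164],[0.2341,-0.7099,-0.6643,1.2265]])))
def proj(n,P):
    K,E=CAM[n]; p=(E[:,:3]@np.atleast_2d(P).T).T+E[:,3]; p=p@K.T; return p[:,:2]/p[:,2:]
def ray(n,uv,z):
    K,E=CAM[n]; R,t=E[:,:3],E[:,3]; c=-R.T@t; d=R.T@np.linalg.solve(K,[*uv,1]); return c+d*(z-c[2])/d[2]
def tri(uvs):  # {cam:uv}
    f=lambda X: np.concatenate([proj(n,X)[0]-uv for n,uv in uvs.items()])
    r=least_squares(f,[.5,0,.05]); return r.x
def pose(model,obs): # model pts (N,3), obs {cam:{idx:uv}} -> x,y,yaw
    def f(q):
        c,s=np.cos(q[2]),np.sin(q[2]); W=model@np.array([[c,s,0],[-s,c,0],[0,0,1]])+[q[0],q[1],0]
        return np.concatenate([(proj(n,W[i])[0]-uv) for n,o in obs.items() for i,uv in o.items()])
    rs=[least_squares(f,[.5,0,a]) for a in (0,1.5,-1.5,3)]
    r=min(rs,key=lambda r:r.cost); return r.x,np.abs(r.fun).max(),r.fun
E
python3 - <<'E'
from geo import *
np.set_printoptions(precision=4,suppress=True)
A=lambda o,p:(o[0]+p[0]/4-.4,o[1]+p[1]/4-.4)
s1=(160,110);s2=(190,190);sd=(180,125)
for n,a,b in (("a",(337,138),(648,122)),("b",(465,230),(627,244)),("c",(575,360),(544,389)),("tip",(240,88),(631,31))):
    u,v=A(s1,a),A(sd,b); z=.11 if n=="tip" else .09
    print(n,tri(dict(scene=u,side=v)),ray("scene",u,z),ray("side",v,z))
print("body tops")
for n,a,b in (("a",(342,167),(642,162)),("b",(465,255),(622,287)),("c",(575,386),(540,434))):
    print(n,ray("scene",A(s1,a),.055),ray("side",A(sd,b),.055))
M=np.array([[0,.045,.04],[0,-.045,.04],[.045,.09,.04],[.045,0,.04],[.045,-.09,.04]])
x=lambda o,l:{i:A(o,p) for i,p in enumerate(l)}
print(*pose(M,dict(scene=x(s2,[(198,103),(254,187),(122,92),(177,172),(234,258)]),side=x(sd,[(335,260),(271,355),(312,222),(249,293),(185,372)]))))
# lamp bar corners .052 : back-left.. 
for p in ((32,66),(210,347),(242,322),(62,48)): print("bar",ray("scene",A(s2,p),.052))
# tray top corners z=.018
T=[ray("scene",A(s2,p),.018) for p in ((660,173),(757,261),(531,476),(432,378))]; print("tray",np.array(T))
print("tray side",[ray("side",p,.018) for p in ((219,278),(325,304),(315,337),(206,308))])
B=[ray("scene",A(s1,p),.045) for p in ((157,113),(272,94),(290,155),(172,177))]; print("box",np.array(B))
print("box side",[ray("side",A(sd,p),.045) for p in ((585,40),(683,95),(617,133),(516,78))])
print("bottle",ray("scene",A(s2,(356,345)),.14),"jar",ray("scene",A(s1,(72,235)),.075))
for p in ((243,125),(270,137)): pass
for p in ((330,25),(438,73)): print("blue",ray("scene",A(s1,p),.09))
print("case",[ray("scene",p,.03) for p in ((361,290),(403,343))])
E
```

```text
a [ 0.489  -0.227   0.0836] [ 0.4927 -0.2217  0.09  ] [ 0.4872 -0.2191  0.09  ]
b [ 0.4684 -0.0781  0.0869] [ 0.471 -0.075  0.09 ] [ 0.4674 -0.0756  0.09  ]
c [0.4829 0.077  0.0846] [0.4861 0.0802 0.09  ] [0.4814 0.0819 0.09  ]
tip [ 0.526  -0.3156  0.1   ] [ 0.5318 -0.306   0.11  ] [ 0.5226 -0.3025  0.11  ]
body tops
a [ 0.4939 -0.2169  0.055 ] [ 0.4877 -0.2167  0.055 ]
b [ 0.4719 -0.0744  0.055 ] [ 0.4666 -0.0716  0.055 ]
c [0.4872 0.0839 0.055 ] [0.4805 0.0864 0.055 ]
[0.7237 0.0026 2.9665] 17.38877899933263 [-14.1061   6.8823 -15.257    7.438   10.8868  -6.6373   9.8726  -5.9812
   9.0638  -5.6808 -16.0331  -2.2267 -17.3888  -7.8878  11.215    3.6538
  10.7274   3.651    9.001    3.2752]
bar [ 0.7511 -0.1424  0.052 ]
bar [0.791  0.1466 0.052 ]
bar [0.76   0.1464 0.052 ]
bar [ 0.7222 -0.1406  0.052 ]
tray [[0.4114 0.2527 0.018 ]
 [0.4085 0.3582 0.018 ]
 [0.6652 0.37   0.018 ]
 [0.6704 0.2645 0.018 ]]
tray side [array([0.6631, 0.2752, 0.018 ]), array([0.4027, 0.2639, 0.018 ]), array([0.4004, 0.3561, 0.018 ]), array([0.6546, 0.3655, 0.018 ])]
box [[ 0.5797 -0.3805  0.045 ]
 [ 0.4867 -0.3307  0.045 ]
 [ 0.5167 -0.2642  0.045 ]
 [ 0.6115 -0.3123  0.045 ]]
box side [array([ 0.5732, -0.3761,  0.045 ]), array([ 0.4803, -0.3271,  0.045 ]), array([ 0.5168, -0.2597,  0.045 ]), array([ 0.6108, -0.3042,  0.045 ])]
bottle [0.7287 0.2434 0.14  ] jar [ 0.7219 -0.2952  0.075 ]
blue [ 0.4178 -0.3277  0.09  ]
blue [ 0.3792 -0.2213  0.09  ]
case [array([0.5403, 0.4055, 0.03  ]), array([0.5626, 0.5937, 0.03  ])]
```

```bash
python3 - <<'E'
from geo import *
from station import manip, vision
np.set_printoptions(precision=4,suppress=True)
A=lambda o,p:(o[0]+p[0]/4-.4,o[1]+p[1]/4-.4)
s1=(160,110);s2=(190,190);sd=(180,125)
M=np.array([[0,-.045,.04],[0,.045,.04],[.045,-.09,.04],[.045,0,.04],[.045,.09,.04]])
x=lambda o,l:{i:A(o,p) for i,p in enumerate(l)}
S=x(s2,[(198,103),(254,187),(122,92),(177,172),(234,258)]);D=x(sd,[(335,260),(271,355),(312,222),(249,293),(185,372)])
for o in (dict(scene=S,side=D),dict(scene=S),dict(side=D)): r=pose(M,o);print(r[0],r[1])
manip.move_to([0.52,0.0,0.42],[np.pi,0,0])
s=manip.sense(); c=vision.capture("wrist"); cv2.imwrite("pics/w1.png",c["pixels"])
np.savez("w1.npz",pos=s["tool_pos"],rot=s["ee_rot"],mtx=c["mtx"],he=c["hand_eye"])
print(s["t"],s["tool_pos"],s["ee_rot"],s["joint_positions"]);print(c["mtx"],c["hand_eye"])
E
```

```text
[ 0.6703  0.011  -0.1214] 3.405457887497789
[ 0.6723  0.0129 -0.1296] 0.3946620249864736
[ 0.6692  0.0096 -0.1146] 3.164861559407683
2.3417 [ 0.52   -0.0006  0.4198] [ 3.1415  0.0004 -0.0007] [-0.1579  0.2838  0.494   1.7814 -0.0001  2.9844]
[[302.5679   0.     281.0436]
 [  0.     302.5679 210.5808]
 [  0.       0.       1.    ]] [[ 0.0005 -0.958  -0.2867  0.0717]
 [ 1.      0.0005  0.0001  0.0002]
 [ 0.0001 -0.2867  0.958  -0.142 ]
 [ 0.      0.      0.      1.    ]]
```

View pics/w1.png

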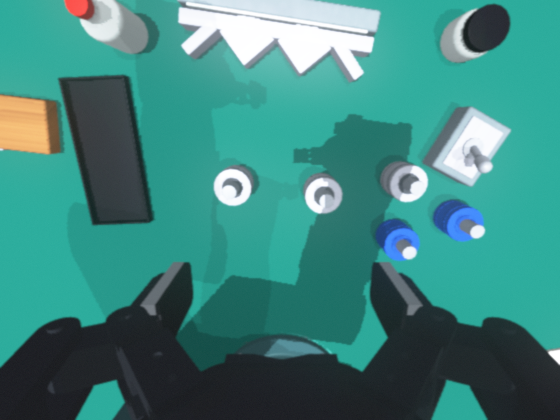

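The wrist view shows everything: rollers at (235,186), (323,195) and (405,182), the fixture at the top, the toggle tip at (484,163) and the tray at (105,150). I'll enlarge it to read the pixels more finely.

```bash
python3 - <<'E'
import cv2,numpy as np
src=cv2.imread("pics/w1.png")
def crop(x0,y0,x1,y1,k):
    im=cv2.resize(src[y0:y1,x0:x1],None,fx=k,fy=k,interpolation=cv2.INTER_CUBIC)
    for X in range((x0+9)//10*10,x1,10): cv2.line(im,((X-x0)*k,0),((X-x0)*k,8 if X%50 else 16),(0,0,255))
    for Y in range((y0+9)//10*10,y1,10): cv2.line(im,(0,(Y-y0)*k),(8 if Y%50 else 16,(Y-y0)*k),(0,0,255))
    return im
a=crop(170,0,390,84,3); b=crop(205,95,515,215,3)[:,:]
b=crop(200,95,460,205,3);
W=max(a.shape[1],b.shape[1]); p=lambda m:np.pad(m,((0,0),(0,W-m.shape[1]),(0,0)))
cv2.imwrite("pics/w1c.png",np.vstack([p(a),p(b)])); print(a.shape,b.shape)
E
```

```text
(252, 660, 3) (330, 780, 3)
```

View pics/w1c.png

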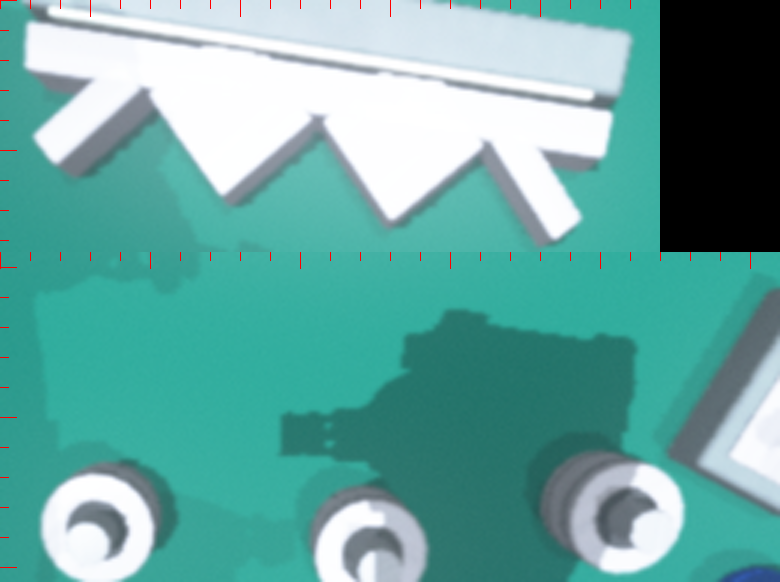

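```bash
cat > wcam.py <<'E'
from geo import *
from scipy.spatial.transform import Rotation as R
def addwrist(f,name):
    d=np.load(f); T=np.eye(4); T[:3,:3]=R.from_euler("xyz",d["rot"]).as_matrix(); T[:3,3]=d["pos"]
    CAM[name]=(d["mtx"],np.linalg.inv(T@d["he"])[:3])
E
python3 - <<'E'
from wcam import *
addwrist("w1.npz","w1"); np.set_printoptions(precision=4,suppress=True)
M=np.array([[0,-.045,.04],[0,.045,.04],[.045,-.09,.04],[.045,0,.04],[.045,.09,.04]])
h=.3
W={1:(244-h,65.7-h),0:(300-h,74.3-h),4:(219.3-h,30-h),3:(276.7-h,39.3-h),2:(332-h,47.7-h)}
r=pose(M,dict(w1=W));print(r)
for n,p in (("a",(409,183.3)),("b",(323.5,193.7)),("c",(232.8,187))): print(n,ray("w1",np.array(p)-h,.055))
for n,p in (("tip",(484,163)),("hinge",(473,153))): print(n,ray("w1",p,.11),ray("w1",p,.05))
print("boxtop",[ray("w1",p,.045) for p in ((468,110),(509,131),(472,184),(432,163))])
print("tray",[ray("w1",p,.018) for p in ((61,78),(124,75),(152,218),(93,222))])
print("blue",[ray("w1",p,.09) for p in ((408,252),(476,231))])
E
```

```text
(array([ 0.6671,  0.0135, -0.1404]), np.float64(1.7032489870970835), array([-0.012 ,  0.3881,  0.4495,  0.4734, -1.5689, -0.4052, -0.5332,
       -0.4645,  1.7032,  0.234 ]))
a [ 0.4889 -0.218   0.055 ]
b [ 0.4707 -0.0732  0.055 ]
c [0.4825 0.0822 0.055 ]
tip [ 0.5303 -0.3028  0.11  ] [ 0.5221 -0.343   0.05  ]
hinge [ 0.545  -0.2838  0.11  ] [ 0.5388 -0.3214  0.05  ]
boxtop [array([ 0.6071, -0.3039,  0.045 ]), array([ 0.5741, -0.3775,  0.045 ]), array([ 0.4851, -0.3325,  0.045 ]), array([ 0.5214, -0.2578,  0.045 ])]
tray [array([0.6584, 0.3641, 0.018 ]), array([0.663, 0.259, 0.018]), array([0.4142, 0.2431, 0.018 ]), array([0.4063, 0.3561, 0.018 ])]
blue [array([ 0.377 , -0.2162,  0.09  ]), array([ 0.4149, -0.3246,  0.09  ])]
```

```bash
cat > ops.py <<'E'
import numpy as np
from station import manip, vision
FX,FY,FA=0.669,0.0125,-0.133
def fx(x,y): c,s=np.cos(FA),np.sin(FA); return FX+c*x-s*y, FY+s*x+c*y
VEE=[(0,-.09),(0,0),(0,.09)]
ZG=0.060
def rpy(yaw): return [np.pi,0,(yaw+np.pi)%(2*np.pi)-np.pi]
def pick(x,y,yaw,zsafe=.15):
    manip.gripper_open(); manip.move_to([x,y,zsafe],rpy(yaw))
    manip.servo_line([x,y,ZG],rate=.15); manip.close(40); s=manip.sense()
    print("pick t=%.1f opening=%.4f grip=%.0f"%(s["t"],s["opening"],s["grip_force"]))
    return abs(s["opening"]-.024)<.006
def push(i,z=.028,force=6):
    px,py=VEE[i]; yaw=FA+np.pi
    manip.close()
    manip.move_to([*fx(px-.085,py),.13],rpy(yaw)); manip.servo_line([*fx(px-.085,py),z],rate=.2)
    hit=manip.servo_line([*fx(px-.031,py),z],rate=.025,stop_force=force)
    s=manip.sense(); d=np.array(s["tool_pos"][:2])-[FX,FY]; c,sn=np.cos(FA),np.sin(FA)
    print("push hit",hit,"fixture xy",c*d[0]+sn*d[1]-px,-sn*d[0]+c*d[1]-py,"F",s["force"])
    manip.servo_line([*fx(px-.085,py),z],rate=.15); manip.servo_line([*fx(px-.085,py),.15],rate=.25)
def seat(x,y,i,yaw=np.pi/2,lift=.10):
    if not pick(x,y,yaw): return False
    px,py=VEE[i]; q=fx(px-.014,py); yaw=FA+np.pi
    manip.servo_line([x,y,lift],rate=.2); manip.move_to([*q,lift],rpy(yaw))
    manip.servo_line([*q,ZG+.001],rate=.12); manip.gripper_open(); manip.servo_line([*q,.135],rate=.2)
    push(i); print("t",manip.sense()["t"]); return True
def snap(n,cam="wrist"):
    import cv2
    s=manip.sense(); c=vision.capture(cam); cv2.imwrite(f"pics/{n}.png",c["pixels"])
    if cam=="wrist": np.savez(n+".npz",pos=s["tool_pos"],rot=s["ee_rot"],mtx=c["mtx"],he=c["hand_eye"])
E
python3 - <<'E'
from ops import *
print(seat(.470,-.074,1))
manip.move_to([.5,.0,.42],rpy(0)); snap("w2")
E
```

```text
pick t=5.5 opening=0.0229 grip=40
push hit True fixture xy -0.04440350108135895 0.00010992524878369707 F [ 0.10653082 -0.47231246 -0.12150537]
t 12.9333
True
```

View pics/w2.png

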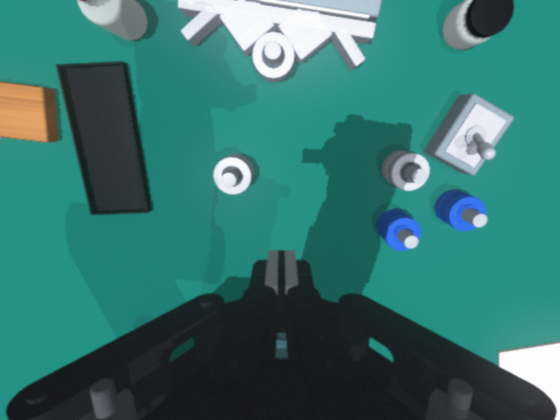

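The roller stands in the middle vee at (273,55), and c (233,175) and a (407,171) are undisturbed. Seating those two next, then pushing all of them again a little harder to confirm the stop.

```bash
python3 - <<'E'
from ops import *
print(seat(.4895,-.218,0)); print(seat(.483,.083,2))
for i in (2,1,0): push(i,force=10)
print(manip.sense()["t"])
manip.move_to([.52,.0,.40],rpy(FA)); snap("w3")
import cv2
im=cv2.imread("pics/w3.png")[0:130,160:420]; cv2.imwrite("pics/w3c.png",cv2.resize(im,None,fx=3,fy=3,interpolation=cv2.INTER_CUBIC))
E
```

```text
pick t=19.3 opening=0.0231 grip=39
push hit True fixture xy -0.045065674370776396 0.00019455282341239444 F [ 0.18733064  0.28967635 -0.22097324]
t 26.6667
True
pick t=30.3 opening=0.0231 grip=39
push hit True fixture xy -0.04376583711831061 7.68430453129687e-05 F [-0.26842685 -0.20871827 -0.66187674]
t 37.9083
True
push hit True fixture xy -0.04335495725904801 0.00013543022305226304 F [ 0.26022558  0.38856989 -0.55279829]
push hit True fixture xy -0.04398261572876558 0.00016446111832402362 F [-0.05430337  0.90260895  0.53472339]
push hit True fixture xy -0.04464505529718366 0.00024221367645542446 F [-0.30960407  0.04870384  0.62562485]
49.4167
```

View pics/w3c.png

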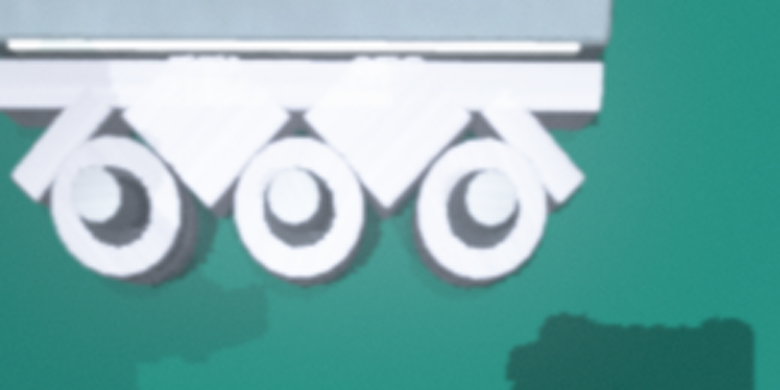

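All three rings sit symmetrically against both faces, and pushing harder gave the same stops to within 0.4 mm. Next I'll flip the lamp on and check from the same viewpoint.

```bash
cat >> ops.py <<'E'
BX,BY,BA=.547,-.318,-.475
def bx(x,y=0): c,s=np.cos(BA),np.sin(BA); return BX+c*x-s*y, BY+s*x+c*y
def flip(sgn):  # +1: push toward box +x (on)
    manip.close(); manip.move_to([*bx(-.08*sgn),.2],rpy(BA+np.pi)); manip.servo_line([*bx(-.08*sgn),.087],rate=.2)
    manip.servo_line([*bx(.005*sgn),.087],rate=.08,stop_force=15); print("end",manip.sense()["tool_pos"])
    manip.servo_line([*bx(-.08*sgn),.087],rate=.15); manip.servo_line([*bx(-.08*sgn),.2],rate=.25)
def look(n,ref="w3"):
    import cv2
    manip.move_to([.52,.0,.40],rpy(FA)); snap(n)
    d=cv2.absdiff(cv2.imread(f"pics/{n}.png")[0:130,160:420],cv2.imread(f"pics/{ref}.png")[0:130,160:420]).max(2)
    print(n,"diff px>60:",(d>60).sum(),"t",manip.sense()["t"])
E
python3 - <<'E'
from ops import *
look("w3b"); flip(1); look("w4"); manip.pause(4); look("w5")
E
```

```text
w3b diff px>60: 0 t 52.4917
end [ 0.54734516 -0.31823512  0.08616542]
w4 diff px>60: 137 t 61.3167
w5 diff px>60: 117 t 65.6167
```

View pics/w5.png

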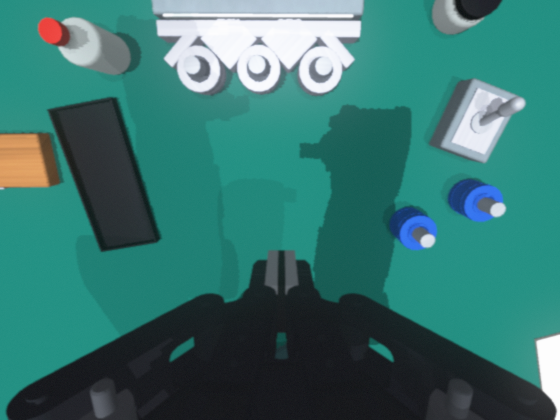

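The toggle now leans away (tip at (515,103)) and the rollers are still in the vees. Before continuing I'll find where those few differing pixels are.

```bash
python3 - <<'E'
import cv2,numpy as np
a,b=[cv2.imread(f"pics/{n}.png") for n in("w3b","w5")]
d=cv2.absdiff(a,b).max(2)[0:130,160:420]; y,x=np.nonzero(d>60); print(np.percentile(x+160,[0,25,50,75,100]),np.percentile(y,[0,25,50,75,100]))
g=lambda m,r:cv2.cvtColor(m,cv2.COLOR_BGR2GRAY)[r[1]:r[3],r[0]:r[2]].astype(np.float32)
for r in ((175,45,225,98),(234,45,284,98),(296,45,346,98)): print(cv2.phaseCorrelate(g(a,r),g(b,r),cv2.createHanningWindow((50,53),cv2.CV_32F)))
E
```

```text
[237.   260.25 266.5  272.   280.  ] [45.   69.   74.   81.75 92.  ]
((0.08929211518306346, -0.0012739028639856542), 0.9247786113950941)
((-1.0161786701948614, -0.9561758241244824), 1.0197194855301468)
((0.04451975816474629, -0.010662410276697898), 0.9808665823053431)
```

```bash
python3 - <<'E'
import cv2,numpy as np
c=[cv2.resize(cv2.imread(f"pics/{n}.png")[35:105,225:290],None,fx=6,fy=6,interpolation=cv2.INTER_CUBIC) for n in("w3b","w5")]
cv2.imwrite("pics/cmp.png",np.hstack(c))
E
```

```text
(no output)
```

View pics/cmp.png

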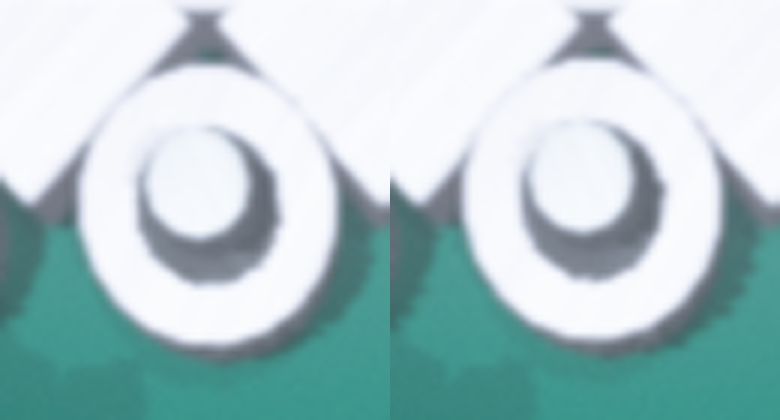

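The middle roller slid about 2 mm along one face after the flip, so the first seating may have been marginal. To be safe I'll flip off, press all of them in again harder, compare the stops, and repeat the lamp cycle.

```bash
python3 - <<'E'
from ops import *
flip(-1)
for i in (0,1,2): push(i,force=16)
look("w6","w5"); 
import cv2
g=lambda n,r:cv2.cvtColor(cv2.imread(f"pics/{n}.png"),cv2.COLOR_BGR2GRAY)[r[1]:r[3],r[0]:r[2]].astype(np.float32)
for r in ((175,45,225,98),(234,45,284,98),(296,45,346,98)): print([np.round(cv2.phaseCorrelate(g(n,r),g("w6",r),cv2.createHanningWindow((50,53),cv2.CV_32F))[0],2) for n in("w3b","w5")])
cv2.imwrite("pics/w6c.png",cv2.resize(cv2.imread("pics/w6.png")[20:150,160:540],None,fx=2.1,fy=2.1,interpolation=cv2.INTER_CUBIC))
c=cv2.resize(cv2.imread("pics/w6.png")[35:105,160:360],None,fx=4,fy=4,interpolation=cv2.INTER_CUBIC)
d=cv2.resize(cv2.imread("pics/w6.png")[70:170,420:540],None,fx=2.4,fy=2.4)
cv2.imwrite("pics/w6c.png",np.vstack([c,np.pad(d,((0,0),(0,800-d.shape[1]),(0,0)))]))
E
```

```text
end [ 0.55004028 -0.31959783  0.08846886]
push hit True fixture xy -0.04407183516721835 0.00039186754028289195 F [-0.03678869 -0.02438317  0.18502686]
push hit True fixture xy -0.04256823971603016 4.6953968724288905e-06 F [-0.03331324  0.29586201  0.22100348]
push hit True fixture xy -0.042956342904333 0.00021787116240351567 F [ 1.1153757  -0.60041378 -0.1075783 ]
w6 diff px>60: 2 t 86.55
[array([ 0.04, -0.48]), array([ 0.01, -0.56])]
[array([-1.  , -1.09]), array([ 0.11, -0.1 ])]
[array([-0.22, -0.58]), array([-0.18, -0.6 ])]
```

View pics/w6c.png

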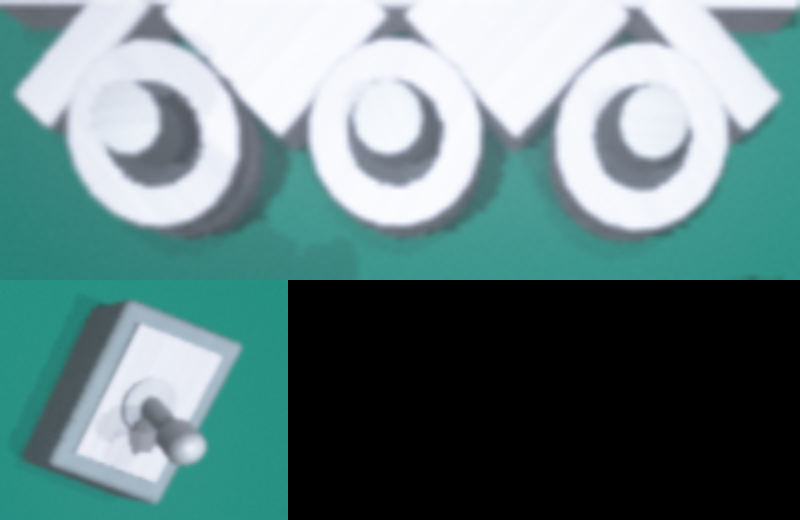

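The toggle is off again. The outer rollers went about 0.9 mm deeper on this push, so friction was stopping them short. I'll press until the stop positions stop changing.

```bash
cat >> ops.py <<'E'
def press(i,forces,z=.028):
    px,py=VEE[i]; manip.close(); manip.move_to([*fx(px-.085,py),.13],rpy(FA+np.pi)); manip.servo_line([*fx(px-.085,py),z],rate=.25)
    c,sn=np.cos(FA),np.sin(FA)
    for f in forces:
        manip.servo_line([*fx(px-.052,py),z],rate=.12)
        h=manip.servo_line([*fx(px-.031,py),z],rate=.025,stop_force=f)
        d=np.array(manip.sense()["tool_pos"][:2])-[FX,FY]; print(i,f,h,"%.4f"%(c*d[0]+sn*d[1]-px))
    manip.servo_line([*fx(px-.085,py),z],rate=.15); manip.servo_line([*fx(px-.085,py),.15],rate=.3)
E
python3 - <<'E'
from ops import *
for i in (2,1,0): press(i,(20,28,28))
look("w7","w6")
import cv2
g=lambda n,r:cv2.cvtColor(cv2.imread(f"pics/{n}.png"),cv2.COLOR_BGR2GRAY)[r[1]:r[3],r[0]:r[2]].astype(np.float32)
for r in ((175,45,225,98),(234,45,284,98),(296,45,346,98)): print(np.round(cv2.phaseCorrelate(g("w6",r),g("w7",r),cv2.createHanningWindow((50,53),cv2.CV_32F))[0],2))
E
```

```text
2 20 True -0.0423
2 28 True -0.0423
2 28 True -0.0424
1 20 True -0.0426
1 28 True -0.0427
1 28 True -0.0428
0 20 True -0.0433
0 28 True -0.0430
0 28 True -0.0431
w7 diff px>60: 99 t 105.625
[-0.78 -0.32]
[-0.05  0.07]
[-0.81 -0.77]
```

The stops have converged and lie on a line (-42.4, -42.7, -43.1 mm), so all three are seated. Running the lamp cycle with a check.

```bash
python3 - <<'E'
from ops import *
flip(1); look("w8","w7"); manip.pause(4.5); look("w9","w7")
import cv2
g=lambda n,r:cv2.cvtColor(cv2.imread(f"pics/{n}.png"),cv2.COLOR_BGR2GRAY)[r[1]:r[3],r[0]:r[2]].astype(np.float32)
for r in ((175,45,225,98),(234,45,284,98),(296,45,346,98)): print(np.round(cv2.phaseCorrelate(g("w7",r),g("w9",r),cv2.createHanningWindow((50,53),cv2.CV_32F))[0],2))
a,b,c=[cv2.imread(f"pics/{n}.png")[70:170,420:540].astype(float) for n in("w9","w5","w6")]
print("toggle like on/off:",abs(a-b).mean(),abs(a-c).mean())
E
```

```text
end [ 0.54733491 -0.31823325  0.08614159]
w8 diff px>60: 0 t 114.45
w9 diff px>60: 0 t 119.25
[0.   0.12]
[-0.05  0.03]
[-0.04  0.05]
toggle like on/off: 0.7788055555555555 10.474972222222222
```

```bash
cat >> ops.py <<'E'
TX,TY,TA=.536,.309,.046
def to_tray(i,tx):
    x,y=fx(*VEE[i])
    if not pick(x,y,FA+np.pi,zsafe=.2): return False
    manip.servo_line([x,y,.22],rate=.25)
    q=TX+np.cos(TA)*tx,TY+np.sin(TA)*tx
    manip.move_to([*q,.22],rpy(TA+np.pi)); manip.servo_line([*q,.09],rate=.25); h=manip.servo_line([*q,ZG+.004],rate=.06,stop_force=8)
    print("down",h,manip.sense()["tool_pos"][2]); manip.gripper_open(); manip.servo_line([*q,.22],rate=.25); return True
E
python3 - <<'E'
from ops import *
import cv2
flip(-1); look("w10","w7")
a,b,c=[cv2.imread(f"pics/{n}.png")[70:170,420:540].astype(float) for n in("w10","w5","w6")]
on,off=abs(a-b).mean(),abs(a-c).mean(); print("toggle like on/off:",on,off)
if off<3:
    for i,tx in ((2,.076),(1,0),(0,-.076)):
        if not to_tray(i,tx): print("FAIL",i); break
    print(manip.sense()["t"])
    manip.move_to([.40,.15,.40],rpy(np.pi/4)); snap("w11"); snap("side11","side")
E
```

```text
end [ 0.55002657 -0.31961602  0.08847501]
w10 diff px>60: 0 t 127.925
toggle like on/off: 10.100861111111112 1.2878055555555556
pick t=132.9 opening=0.0231 grip=39
down True 0.06376857268183037
pick t=140.2 opening=0.0229 grip=39
down True 0.06375482677574539
pick t=148.1 opening=0.0230 grip=39
down True 0.0637791146447837
153.0167
```

View pics/w11.png

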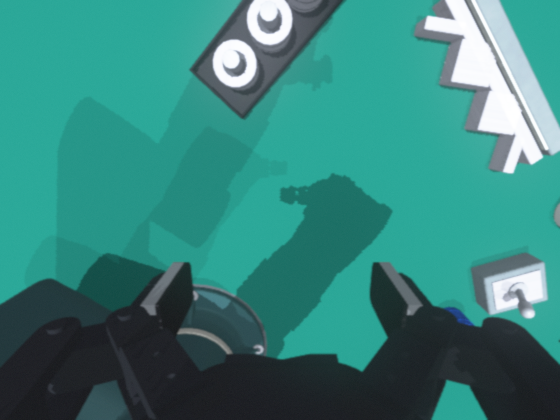

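The wrist view shows rollers upright in the tray at (236,64) and (270,18), with the third partly cut off at (310,0). The toggle leans to off (tip at (528,310)). One last check from the side camera.

```bash
python3 -c "
import cv2;im=cv2.imread('pics/side11.png')[120:400,150:400];cv2.imwrite('pics/s11.png',cv2.resize(im,None,fx=2.1,fy=2.1))"
```

```text
(no output)
```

View pics/s11.png

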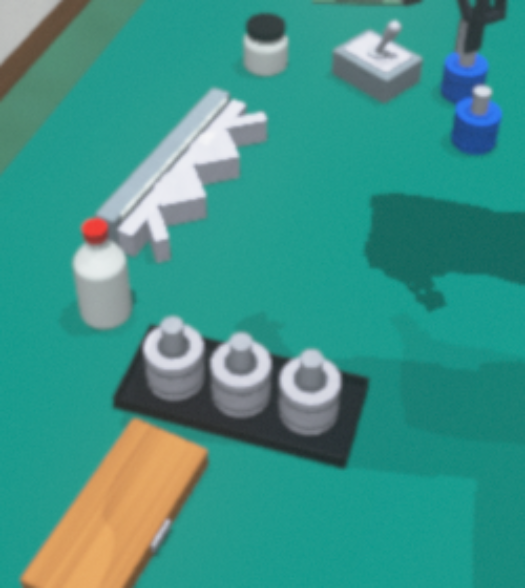

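All three rollers stand upright in the tray at (173,360), (240,375) and (310,392). The toggle is off and the bystanders are in place.

```bash
python3 -c "
from station import manip
print(manip.sense()['t'], manip.close_job())"
```

```text
the job is handed in; nothing more can be done
154.9667 None
```

The job is handed in at about 155 s: the three rollers were seated, held still under the lamp for over six seconds and now stand upright in the tray with the toggle off, but the first seating was marginal, so I re-pressed them and ran the lamp cycle twice; the judge gave no verdict.

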